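Load bearing sleeves on the shaft stand and latch the guard

ROBOT

A 6-joint arm with a two-finger parallel gripper is mounted at the origin on the work surface; the furniture and walls round the work are solid. World frame = base frame: x ahead of the robot, y to its left, z up, the work surface at z = 0. Lengths are in mm, angles in rad, forces in N, time in s.
With the tool pointing down it reaches from about 350 to 875 mm from the base axis. Payload 4.2 kg.
Tool frame: the origin (TCP) lies midway between the tips of the shut fingers; the grasp point (between the pads) lies 19 mm behind it (arm.hold_point_z is the distance from the TCP to the grasp point, in mm); z points along the fingers, y is the line along which they close (so a half turn about z gives the same grasp; the last joint's range is limited). The gripper opens to 85 mm and grips with 20 to 120 N. Pads are 22 mm wide; open, the fingers measure 114 mm over their backs; the gripper's body (76 mm by 85 mm) begins 54 mm behind the grasp point. The pads swing forward as they close: fully open they stand 13 mm farther back than shut.
Start: joints at [1.506, 0.385, 0.008, 0, -1.194, -0.259], TCP at [198.825, 592.51, 231.312] pointing down, gripper open.
Joint ranges: [-3.14, 3.14], [-1.21, 2.06], [-1.07, 1.41], [-3.16, 2.05], [-2.99, -0.16], [-3.1, 3.1]. Speed limits (rad/s): [2.79, 2.79, 3.14, 3.14, 3.14, 3.14].

INTERFACE

Orientations are given as a unit quaternion [x, y, z, w].
In Python, from bench import arm, vision gives the robot as it stands. The module is installed in compiled form; this text tells all that it offers.
- The arm moves only by the tool servo_tool, never from a script. Its argument "plan" is a list of rows, each a list of 7 numbers: the shift along the world's x, y, z each as a share of 300 mm, from -1 to 1, then the turn, a rotation vector about the world's x, y, z each as a share of 2 rad, from -1 to 1, then the opening, from 0 (shut) to 1 (fully open). A call has 1 to 20 rows; each row shifts and turns the commanded pose from where the row before left it; what a row does not reach is not made up. A row lasts 1/8 s, in which the tool goes at most 62.5 mm and 10.7 degrees, less where a joint would pass 70% of its speed; a pose out of reach is approached as far as the arm can. A call with a number of a shift or a turn outside -1 to 1 is refused whole. A call with a gripper value outside its range is refused whole. The fingers move at their own pace and stop on an object; the grip force is fixed at half the most. Time passes only in rows, so rows that do not move let the fingers close. It gives the time, the measured TCP pose, the force, the opening and the grip force at its end, in the units of the state.
- arm.read_state(): the state, without advancing time (a new reading comes with each control period).
- vision.get_image(name): name is "side" or "top"; returns a dict with "image" (400x640x3 uint8, red, green, blue), "z_map" (400x640 float32, mm along the optical axis (not along the pixel's ray), 0 where there is no reading), "K" (3x3 intrinsics, pixels), "world_to_cam" (4x4, takes a point from world to camera coordinates). Camera axes: x right, y down, z forward; pixel columns grow to the right and rows downward; lengths in mm; the calibration is good to about 2 mm. A picture is of the moment at which its call begins.
- arm.job_done(): hands the job in; it is judged then, once.
The state is a dict: "clock": time; "joints": joint angles; "joint_vel": joint speeds; "joint_efforts": joint torques, N m; "position": TCP position; "ee_rot": TCP orientation; "contact_force": force on the tool from outside, world axes, zero at the start; "wrist_torque": the same for the moment, N m; "gripper_width": finger opening in mm; "grasp_force": force on a finger pad.
Only numpy, scipy, OpenCV 4.12 (cv2) and the standard library are available. Lean on these libraries where they do the work, as an engineer would, in place of code of your own. Each camera call takes 0.05 s, during which the arm holds its last target. There are 200 camera calls.

TASK

Draw the red latch fully back and swing the yellow guard open until it stands upright or beyond. Slide every sleeve on the table over a shaft that fits it, wide brass ones on thick shafts and slim blue ones on thin shafts, each all the way down to its shoulder; then swing the guard fully shut and push the latch fully home. Do not disturb the bottle, the plug gauge or the marker.

Things in the scene. Friction and masses are not known exactly. Their poses are not given: they have to be found in the camera images.
- stand: Bearing-sleeve stand, flat steel base plate 210 (its x) x 350 (its y) x 12 mm, fixed to the table. Origin: on the table under the middle of the row of four shafts; its x points away from the robot to the hinge side, y to the left along the row, z up. The shafts stand in a row along y, 66 mm apart, thick and thin in any order. Grey latch block at its near right corner, top 78 mm above the table.
- thick_shaft_1_seat (a point): Thick upright shaft fixed on the stand, 30 mm diameter; seat point: on the shaft's axis, on the top of its 54 mm shoulder disc, 18 mm above the table, where a seated sleeve's underside rests (its origin then 25 mm higher). z up along the shaft. Above the seat the shaft is full diameter for 50 mm and then tapers over 12 mm to a 18 mm flat nose, 62 mm above the seat (80 mm above the table).
- thin_shaft_1_seat (a point): Thin upright shaft fixed on the stand, 18 mm diameter; seat point: on the shaft's axis, on the top of its 54 mm shoulder disc, 18 mm above the table, where a seated sleeve's underside rests (its origin then 25 mm higher). z up along the shaft. Above the seat the shaft is full diameter for 50 mm and then tapers over 12 mm to a 8 mm flat nose, 62 mm above the seat (80 mm above the table).
- thick_shaft_2_seat (a point): Thick upright shaft fixed on the stand, 30 mm diameter; seat point: on the shaft's axis, on the top of its 54 mm shoulder disc, 18 mm above the table, where a seated sleeve's underside rests (its origin then 25 mm higher). z up along the shaft. Above the seat the shaft is full diameter for 50 mm and then tapers over 12 mm to a 18 mm flat nose, 62 mm above the seat (80 mm above the table).
- thin_shaft_2_seat (a point): Thin upright shaft fixed on the stand, 18 mm diameter; seat point: on the shaft's axis, on the top of its 54 mm shoulder disc, 18 mm above the table, where a seated sleeve's underside rests (its origin then 25 mm higher). z up along the shaft. Above the seat the shaft is full diameter for 50 mm and then tapers over 12 mm to a 8 mm flat nose, 62 mm above the seat (80 mm above the table).
- wide_sleeve_1: Wide brass sleeve (plain tube, open at both ends), 52 mm outside diameter, 34 mm bore, 50 mm tall, 0.1 to 0.27 kg; belongs on a thick 30 mm shaft. Starts standing on the table to the right of the stand; may be absent. Origin: its centre, on the bore's axis 25 mm from either end (25 mm above the table when standing); z along the bore; either end may go down.
- wide_sleeve_2: Wide brass sleeve (plain tube, open at both ends), 52 mm outside diameter, 34 mm bore, 50 mm tall, 0.1 to 0.27 kg; belongs on a thick 30 mm shaft. Starts standing on the table to the right of the stand; may be absent. Origin: its centre, on the bore's axis 25 mm from either end (25 mm above the table when standing); z along the bore; either end may go down.
- slim_sleeve_1: Slim blue sleeve (plain tube, open at both ends), 40 mm outside diameter, 22 mm bore, 50 mm tall, 0.1 to 0.27 kg; belongs on a thin 18 mm shaft. Starts standing on the table to the right of the stand; may be absent. Origin: its centre, on the bore's axis 25 mm from either end (25 mm above the table when standing); z along the bore; either end may go down.
- slim_sleeve_2: Slim blue sleeve (plain tube, open at both ends), 40 mm outside diameter, 22 mm bore, 50 mm tall, 0.1 to 0.27 kg; belongs on a thin 18 mm shaft. Starts standing on the table to the right of the stand; may be absent. Origin: its centre, on the bore's axis 25 mm from either end (25 mm above the table when standing); z along the bore; either end may go down.
- guard (a joint): Hinge of the yellow hold-down guard (slotted frame 290 mm wide, 155 mm from hinge to handle): 0 = shut, level over the shafts (its underside 71 mm above the table, 3 mm over the rims of seated sleeves, the shaft noses standing up through its slot); grows as it swings up and back, 1.57 upright, stop at 1.95. Stiff hinge: stays where it is left, about 4 N at the handle moves it.
- guard_handle (a point): Middle of the guard's black round handle bar, 15 mm diameter, 100 mm clear length along the stand's y between two arms; the bar overhangs the guard's near rail by about 50 mm. 75 mm above the table when shut; moves on an arc of 155 mm radius about guard_hinge.
- guard_hinge (a point): Point on the guard's hinge axis, which lies along the stand's y, 80 mm behind the row of shafts (stand's +x), 75 mm above the table.
- latch (a joint): Slide of the latch: 0 = drawn fully back (to the right, stand's -y), 0.04 m = fully home (to the left, stand's +y), its rod over the guard's tongue. Stays where it is left; about 1.5 N moves it.
- latch_knob (a point): Centre of the top of the latch's upright red knob, 20 mm (stand's x) x 18 mm (stand's y), 30 mm tall; the top is 122 mm above the table. Room for fingers on all sides of it. The knob stands 80 mm nearer the robot than the row of shafts, so pass over it with what is carried.
- oil_bottle: Small brown dropper bottle, 33 mm diameter, 102 mm tall, standing on the table near the robot; leave alone. Origin: centre of its underside.
- plug_gauge: Steel plug gauge standing on end, 28 mm diameter, 83 mm tall; leave alone. Origin: centre of its underside.
- marker: White and blue marker pen, 135 mm long, 17 mm thick, lying at the far side of the table; leave alone. Origin: centre of its underside.
Not all that is in view belongs to the job. What is shaped like the slim_sleeve_1 but pink is not meant.

How it is judged (in metres and radians):
On the way, in this order (a step that is already met when the one before it is completed fails the run):
1. the latch is drawn back (value of joint latch below 0.006 m), for 0.2 s.
2. the guard stands open (value of joint guard above 1.4 rad), for 0.2 s.
3. every sleeve present is seated on a shaft of its kind (((horizontal distance between wide_sleeve_1 and thick_shaft_1_seat below 0.006 m and z of wide_sleeve_1 in the frame of thick_shaft_1_seat below 0.03 m and angle between the z axis of wide_sleeve_1 and the z axis of thick_shaft_1_seat, either way round below 0.1 rad) or (horizontal distance between wide_sleeve_1 and thick_shaft_2_seat below 0.006 m and z of wide_sleeve_1 in the frame of thick_shaft_2_seat below 0.03 m and angle between the z axis of wide_sleeve_1 and the z axis of thick_shaft_2_seat, either way round below 0.1 rad)) and ((horizontal distance between wide_sleeve_2 and thick_shaft_1_seat below 0.006 m and z of wide_sleeve_2 in the frame of thick_shaft_1_seat below 0.03 m and angle between the z axis of wide_sleeve_2 and the z axis of thick_shaft_1_seat, either way round below 0.1 rad) or (horizontal distance between wide_sleeve_2 and thick_shaft_2_seat below 0.006 m and z of wide_sleeve_2 in the frame of thick_shaft_2_seat below 0.03 m and angle between the z axis of wide_sleeve_2 and the z axis of thick_shaft_2_seat, either way round below 0.1 rad)) and ((horizontal distance between slim_sleeve_1 and thin_shaft_1_seat below 0.006 m and z of slim_sleeve_1 in the frame of thin_shaft_1_seat below 0.03 m and angle between the z axis of slim_sleeve_1 and the z axis of thin_shaft_1_seat, either way round below 0.1 rad) or (horizontal distance between slim_sleeve_1 and thin_shaft_2_seat below 0.006 m and z of slim_sleeve_1 in the frame of thin_shaft_2_seat below 0.03 m and angle between the z axis of slim_sleeve_1 and the z axis of thin_shaft_2_seat, either way round below 0.1 rad)) and ((horizontal distance between slim_sleeve_2 and thin_shaft_1_seat below 0.006 m and z of slim_sleeve_2 in the frame of thin_shaft_1_seat below 0.03 m and angle between the z axis of slim_sleeve_2 and the z axis of thin_shaft_1_seat, either way round below 0.1 rad) or (horizontal distance between slim_sleeve_2 and thin_shaft_2_seat below 0.006 m and z of slim_sleeve_2 in the frame of thin_shaft_2_seat below 0.03 m and angle between the z axis of slim_sleeve_2 and the z axis of thin_shaft_2_seat, either way round below 0.1 rad))), for 0.2 s.
4. the guard is shut over the sleeves (all of step 3 and value of joint guard below 0.05 rad), for 0.2 s.
5. the latch is home with the guard shut (value of joint latch above 0.036 m and value of joint guard below 0.05 rad), for 0.2 s.
At the end, for the whole second after the job is handed in: Every sleeve present is on a shaft of its kind (wide on thick, slim on thin), within 6 mm of its axis, its underside within 5 mm of the shoulder, tilted under 0.1 rad and at rest; the guard is shut (joint under 0.05 rad) and the latch home (joint over 0.036 m) (all of step 3 and all of step 5 and linear speed of each of wide_sleeve_1, wide_sleeve_2, slim_sleeve_1, slim_sleeve_2 below 0.02 m/s); the robot touches nothing.
It fails at once if the oil bottle is moved more than 3 cm (distance of oil_bottle from where it was at the start of the episode above 0.03 m).
It fails at once if the plug gauge is moved more than 3 cm (distance of plug_gauge from where it was at the start of the episode above 0.03 m).
It fails at once if the marker is moved more than 3 cm (distance of marker from where it was at the start of the episode above 0.03 m).
Of wide_sleeve_1, wide_sleeve_2, slim_sleeve_1, slim_sleeve_2 only 2 to 4 are there at a start; the rules pass over those that are not, and their reading is None.
At some moment in a run one of wide_sleeve_1, wide_sleeve_2, slim_sleeve_1, slim_sleeve_2 may be knocked a few centimetres aside while the robot is not near it.
It also fails if it takes over 210 s, if anything falls off the work surface, if the arm or the gripper's body presses on something with over 40 N, if the wrist force passes 120 N, or if a joint passes its speed limit or range.

## Working session

There is one attempt and no reset: what is moved stays moved. The work goes in short steps, Python scripts to look and compute and a tool call to move; the robot and the scene stay as the last step left them, time stands still between calls to the robot, and variables do not carry over. Pictures are saved under pics/ and viewed, at most 14 in all, crops included, and the job is handed in when it is done.

Besides the shell and the picture viewer there is one more tool, called after "Request:" by a JSON object that holds its "op" and its "data", one argument or row to a line. servo_tool: Moves the arm, as the interface text tells. Its arguments: {"type":"object","properties":{"plan":{"type":"array"}},"required":["plan"]}

```bash
mkdir -p pics
cat > h.py <<'E'
import numpy as np, cv2
from bench import arm, vision
def snap(n):
    return vision.get_image(n)
def save(d,f): cv2.imwrite('pics/'+f, cv2.cvtColor(d['image'],cv2.COLOR_RGB2BGR))
def cloud(d):
    z=d['z_map']; v,u=np.mgrid[:z.shape[0],:z.shape[1]]
    K=d['K']; c=np.stack([(u-K[0,2])*z/K[0,0],(v-K[1,2])*z/K[1,1],z],-1)
    T=np.linalg.inv(d['world_to_cam']); p=c@T[:3,:3].T+T[:3,3]; p[z<=0]=np.nan; return p
def ray(d,u,v,h):
    T=np.linalg.inv(d['world_to_cam']); r=T[:3,:3]@np.linalg.inv(d['K'])@[u,v,1]; o=T[:3,3]
    return o+r*(h-o[2])/r[2]
def proj(d,p):
    c=d['world_to_cam']@np.append(p,1); q=d['K']@c[:3]; return q[:2]/q[2]
E
python3 - <<'E'
from h import *
for n in('top','side'):
    d=snap(n); save(d,n+'0.png'); print(n,np.linalg.inv(d['world_to_cam']).round(2).tolist(),d['K'].tolist())
s=arm.read_state(); print(s,arm.hold_point_z)
E
```

```text
top [[-0.02, -0.99, 0.14, 429.1], [-1.0, 0.02, -0.01, -0.13], [0.01, -0.14, -0.99, 1140.3], [0.0, 0.0, 0.0, 1.0]] [[388.7077984198704, 0.0, 312.25712033562996], [0.0, 388.7077984198704, 200.14253866089527], [0.0, 0.0, 1.0]]
side [[-0.92, -0.26, 0.3, 197.98], [-0.39, 0.56, -0.73, 909.62], [0.02, -0.79, -0.62, 852.37], [0.0, 0.0, 0.0, 1.0]] [[468.5288539701582, 0.0, 319.3520438597509], [0.0, 468.5288539701582, 191.4841367082461], [0.0, 0.0, 1.0]]
{'clock': 0.1, 'joints': array([ 1.50553691e+00,  3.85500107e-01,  6.72415500e-03, -4.04135378e-04,
       -1.19398276e+00, -2.58567816e-01]), 'joint_vel': array([-0.00127191, -0.00040217,  0.00337881,  0.00205279, -0.00076725,
        0.00080534]), 'joint_efforts': array([-5.68477808e-04, -3.93320847e+01,  1.88928580e+01,  4.19793427e+00,
       -2.62119749e-03,  7.26490697e-06]), 'position': array([198.71793859, 592.01020517, 230.30819638]), 'ee_rot': array([ 9.86908091e-01, -1.61280568e-01, -9.22523689e-05,  9.94739823e-04]), 'contact_force': array([ 0.36288686, -0.45081449, -0.16172101]), 'wrist_torque': array([-0.00515221,  0.00844489, -0.00303557]), 'grasp_force': 0.0, 'gripper_width': 85.18814014735516} 18.700000000000003
```

View pics/top0.png

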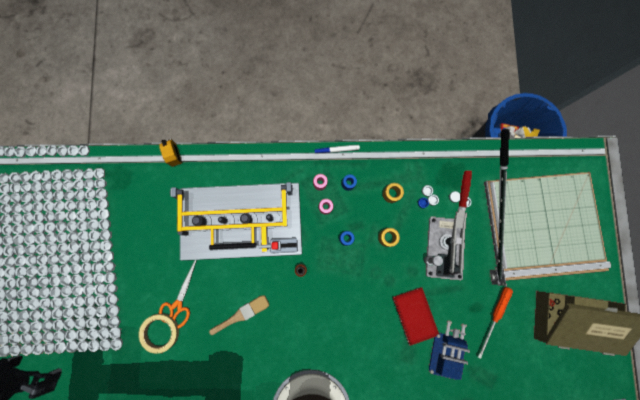

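View pics/side0.png

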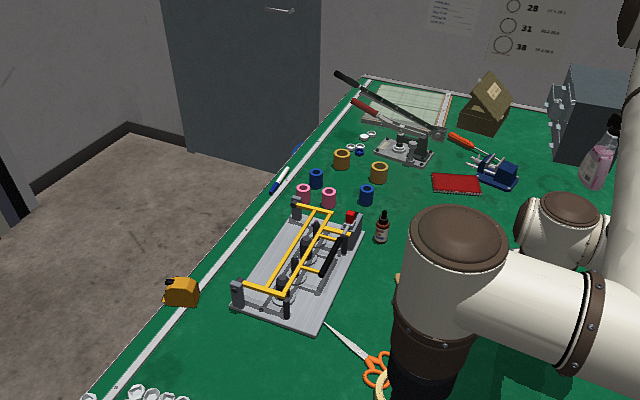

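The top view shows the stand at pixels (180–300, 183–258), blue sleeves at (349,182) and (347,238), brass sleeves at (394,192) and (390,237), pink decoys at (320,181) and (326,206), the bottle at (301,269) and the marker at (338,149). The side view shows the same things, with the red knob at (350,215). I'll enlarge both.

Run:
```python
from h import *
t=snap('top'); s=snap('side'); 
b=cv2.cvtColor(np.vstack([cv2.resize(t['image'][140:290,165:465],(800,400),interpolation=cv2.INTER_CUBIC)]),cv2.COLOR_RGB2BGR); cv2.imwrite('pics/t1.png',b)
b=cv2.cvtColor(cv2.resize(s['image'][120:345,220:480],(693,600),interpolation=cv2.INTER_CUBIC),cv2.COLOR_RGB2BGR); cv2.imwrite('pics/s1.png',b)
for n,d in(('top',t),('side',s)):
    P=cloud(d); hsv=cv2.cvtColor(d['image'],cv2.COLOR_RGB2HSV)
    for c,lo,hi in(('blue',(100,120,40),(125,255,255)),('brass',(12,110,60),(22,255,255)),('yel',(22,150,120),(30,255,255)),('red',(0,200,80),(4,255,255)),('pink',(150,60,80),(179,190,255))):
        m=cv2.inRange(hsv,lo,hi); k,l,st,ce=cv2.connectedComponentsWithStats(m)
        for i in range(1,k):
            if st[i,4]>25:
                p=P[l==i]; print(n,c,ce[i].round(1),st[i].tolist(),np.nanmedian(p,0).round(),'z',np.nanpercentile(p[:,2],[5,95]).round(),end=' ')
                top=p[p[:,2]>np.nanpercentile(p[:,2],95)-6]; mm=(np.nanmin(top,0)+np.nanmax(top,0))/2; print('topmid',mm.round(1))
```

```text
top blue [526.7 115. ] [486, 92, 81, 45, 2386] [ 1048. -1029.  -529.] z [-695. -487.] topmid [1017.6 -967.9 -485.1]
top blue [321.7 150.1] [315, 148, 15, 5, 62] [735. -47.  12.] z [ 8. 17.] topmid [735.4 -46.8  14.6]
top blue [349.  181.8] [342, 175, 15, 15, 155] [ 633. -121.   47.] z [ 9. 52.] topmid [ 632.5 -122.1   51.4]
top blue [422.9 202.4] [418, 198, 11, 10, 87] [ 573. -343.    4.] z [-1. 13.] topmid [ 572.6 -341.9   11.1]
top blue [346.5 237.8] [339, 231, 15, 14, 134] [ 472. -110.   47.] z [-3. 52.] topmid [ 471.6 -109.6   49.8]
top blue [444.  361.2] [429, 333, 35, 46, 660] [ 126. -362.   49.] z [ 4. 59.] topmid [ 118.  -378.3   57.4]
top blue [456.1 341.9] [446, 336, 21, 13, 152] [ 187. -394.   56.] z [45. 62.] topmid [ 184.1 -393.2   60.6]
top blue [447.9 351.5] [446, 348, 5, 8, 30] [ 153. -384.   14.] z [ 8. 18.] topmid [ 154.4 -383.8   15.9]
top brass [168.7 152.8] [160, 140, 20, 26, 300] [721. 392.  60.] z [24. 66.] topmid [728.1 395.2  64.3]
top brass [392.8 192.4] [384, 184, 19, 18, 185] [ 599. -246.   46.] z [19. 52.] topmid [ 599.3 -248.    49.4]
top brass [388.7 23
[... 2700 characters left out ...]
, 37, 190] [287. 378.  10.] z [ 7. 13.] topmid [285.  383.6  15.8]
side yel [297.  252.5] [242, 202, 101, 95, 1029] [526. 230.  82.] z [80. 85.] topmid [533.3 207.7  83.3]
side red [461.6 183.9] [434, 174, 48, 19, 381] [ 227. -301.   10.] z [ 7. 13.] topmid [ 237.9 -300.8   11.6]
side red [350.3 212.7] [347, 210, 8, 6, 37] [452.  91. 122.] z [120. 125.] topmid [452.4  88.6 122.6]
side pink [599.1 148.5] [593, 146, 14, 7, 47] [-111. -476.  125.] z [115. 142.] topmid [-120.2 -463.2  141. ]
side pink [303.6 192.7] [296, 184, 14, 20, 203] [628. -28.  42.] z [11. 53.] topmid [629.2  -5.9  67.5]
side pink [328.3 197.7] [322, 187, 14, 22, 259] [560. -39.  37.] z [ 7. 52.] topmid [562.7 -52.1  50.9]
```

View pics/t1.png

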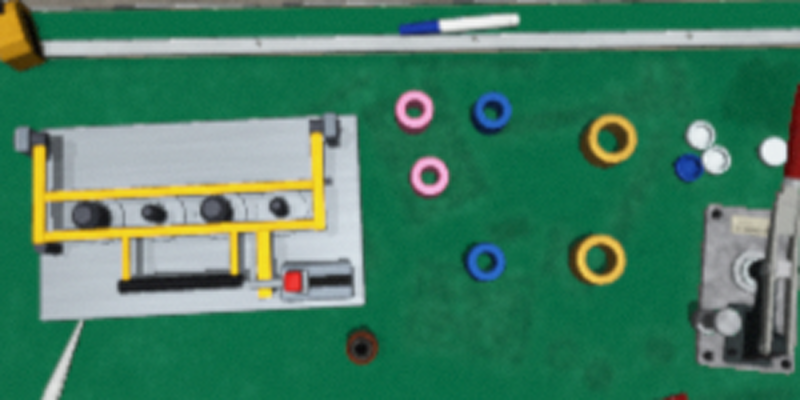

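View pics/s1.png

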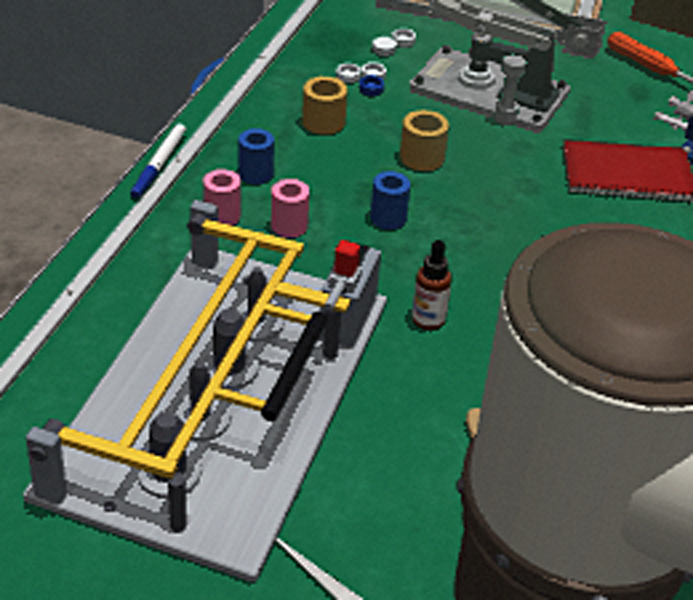

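Left to right, the crop shows shaft noses thick (90,215), thin (152,213), thick (214,208) and thin (279,206), with the knob at (293,280) and the handle from (120,285) to (240,282). The side crop confirms thick and thin alternate, all four sleeves are upright, and the latch is home. Next I'll measure the shafts, knob and handle.

Run:
```python
from h import *
for n in('top','side'):
    d=snap(n); P=cloud(d); im=d['image'].astype(int); hsv=cv2.cvtColor(d['image'],cv2.COLOR_RGB2HSV)
    roi=(P[...,0]>400)&(P[...,0]<660)&(P[...,1]>30)&(P[...,1]<400)
    noyel=~((hsv[...,1]>120)&(hsv[...,0]>12)&(hsv[...,0]<35))
    for nm,m in (('nose',roi&(hsv[...,2]<110)&noyel&(P[...,2]>66)&(P[...,2]<88)&(P[...,0]>495)&(P[...,0]<560)),
                 ('handle',roi&(hsv[...,2]<60)&noyel&(P[...,2]>66)&(P[...,2]<88)&(P[...,0]<480)),
                 ('knob',roi&(P[...,2]>110)&(hsv[...,1]>150)),('plate',roi&(abs(P[...,2]-12)<4)&(hsv[...,1]<60))):
        k,l,st,ce=cv2.connectedComponentsWithStats(m.astype(np.uint8))
        for i in range(1,k):
            if st[i,4]>5:
                p=P[l==i]; e=cv2.minAreaRect(p[:,:2].astype(np.float32))
                print(n,nm,ce[i].round(1),st[i,4],p.mean(0).round(1),'mid',((p.min(0)+p.max(0))/2).round(1),'zmax',p[:,2].max().round(),np.round(e[0],1),np.round(e[1],1),round(e[2],1))
    m=(abs(P[...,0]-390)<40)&(abs(P[...,1]-35)<50)&(P[...,2]>15)
    p=P[m]; 
    if len(p): print(n,'bottle',p.mean(0),p[:,2].max(),p[p[:,2]>60].mean(0))
    # tall grey cylinder near press
    if n=='top':
        q=P[(P[...,2]>70)&(P[...,2]<95)&(P[...,1]<-100)]; print('tall',len(q),q.min(0),q.max(0))
```

```text
top nose [244.9 218.1] 77 [530.3 171.7  75.7] mid [530.9 172.2  76.4] zmax 86.0 [530.9 172.2] [27.  22.8] 89.2
top nose [268.6 217.4] 30 [531.1 106.8  74.2] mid [530.9 107.4  74.4] zmax 80.0 [530.9 107.4] [14.1 14. ] 88.9
top nose [196.8 220.6] 85 [526.  303.2  75. ] mid [526.6 304.5  74.8] zmax 83.0 [526.6 304.4] [24.9 26.6] 1.1
top nose [220.8 219.5] 30 [527.8 237.9  73.9] mid [528.2 239.1  74.4] zmax 82.0 [528.1 239.1] [13.5 13.8] 88.1
top handle [232.7 245.6] 188 [455.8 202.6  84.4] mid [455.9 203.2  82.3] zmax 88.0 [455.8 203.2] [ 11.9 121.4] 1.3
top handle [287.8 245. ] 44 [454.6  54.6  78.9] mid [454.5  54.3  79.2] zmax 84.0 [454.5  54.3] [38.1  5.5] 88.9
top knob [274.6 245.1] 41 [454.   87.1 119.8] mid [454.2  87.3 120. ] zmax 126.0 [454.3  87.3] [13.4 15.7] 89.2
top plate [286.7 220.5] 735 [527.3  60.7  11.2] mid [549.   74.2  11.9] zmax 16.0 [549.  74.] [ 87.4 178.9] 89.2
top plate [231.7 197.4] 2007 [598.1 220.7  11.2] mid [599.  224.3  12. ] zmax 16.0 [598.2 223.5] [ 68.7 296.4] 1.5
top plate [235.4 217.4] 75 [538.9 209.5  12.1] mid [537.  210.5  12.1] zmax 16.0 [536.9 2
[... 2687 characters left out ...]
5] [ 23. 263.] 1.6
side plate [320.  221.9] 16 [550.9  37.1  13.5] mid [553.8  39.9  13.2] zmax 15.0 [550.2  37. ] [10.  25.3] 41.7
side plate [333.1 225.6] 42 [513.3  36.1  13.3] mid [512.8  36.6  12.2] zmax 16.0 [512.8  36.5] [40.  11.7] 0.5
side plate [330.9 234.1] 58 [506.4  68.9  13.1] mid [508.   68.4  12.6] zmax 16.0 [508.   68.2] [18.5 44.8] 88.6
side plate [303.6 297.2] 3699 [484.4 282.8  12.9] mid [524.2 203.1  12. ] zmax 16.0 [528.4 203.5] [210.1 339.8] 1.6
side plate [321.6 254.3] 311 [500.1 145.7  13.1] mid [506.8 144.4  12.1] zmax 16.0 [507.3 144.6] [ 43.  105.8] 1.9
side bottle [383.42904675  31.84954687  54.23921296] 102.36869915283262 [384.05072017  28.34845243  76.05843216]
```

Request:
{"op": "servo_tool", "data": {
  "plan": [
    [0.085,-0.168,0,0,0,0.0176,0.6],
    [0.085,-0.168,0,0,0,0.0176,0.6],
    [0.085,-0.168,0,0,0,0.0176,0.6],
    [0.085,-0.168,0,0,0,0.0176,0.6],
    [0.085,-0.168,0,0,0,0.0176,0.6],
    [0.085,-0.168,0,0,0,0.0176,0.6],
    [0.085,-0.168,0,0,0,0.0176,0.6],
    [0.085,-0.168,0,0,0,0.0176,0.6],
    [0.085,-0.168,0,0,0,0.0176,0.6],
    [0.085,-0.168,0,0,0,0.0176,0.6],
    [0,0,0,0,0,0,0.6],
    [0,0,0,0,0,0,0.6]
  ]
}}

```text
clock: 1.8
position: [453.7, 88.3, 231.3]
ee_rot: [1.0, 0.014, -0.0, -0.0]
contact_force: [0.7, -0.3, -1.0]
gripper_width: 51.1
grasp_force: 0.0
```

Request:
{"op": "servo_tool", "data": {
  "plan": [
    [0,0,-0.12,0,0,0,0.6],
    [0,0,-0.12,0,0,0,0.6],
    [0,0,-0.12,0,0,0,0.6],
    [0,0,-0.09,0,0,0,0.6],
    [0,0,0,0,0,0,0],
    [0,0,0,0,0,0,0],
    [0,0,0,0,0,0,0],
    [0,0,0,0,0,0,0],
    [0,0,0,0,0,0,0]
  ]
}}

```text
clock: 2.92
position: [454.3, 88.8, 97.4]
ee_rot: [1.0, 0.014, 0.001, -0.0]
contact_force: [-2.8, 1.4, 5.8]
gripper_width: 16.9
grasp_force: 60.6
```

Request:
{"op": "servo_tool", "data": {
  "plan": [
    [0.0008,-0.025,0,0,0,0,0],
    [0.0008,-0.025,0,0,0,0,0],
    [0.0008,-0.025,0,0,0,0,0],
    [0.0008,-0.025,0,0,0,0,0],
    [0.0008,-0.025,0,0,0,0,0],
    [0,-0.009,0,0,0,0,0],
    [0,0,0,0,0,0,0],
    [0,0,0,0,0,0,0]
  ]
}}

```text
clock: 3.92
position: [455.4, 49.4, 97.3]
ee_rot: [1.0, 0.014, 0.001, -0.001]
contact_force: [-5.4, 7.0, 6.6]
gripper_width: 16.7
grasp_force: 60.9
```

Request:
{"op": "servo_tool", "data": {
  "plan": [
    [0,0,0,0,0,0,0.5],
    [0,0,0,0,0,0,0.5],
    [0,0,0,0,0,0,0.5],
    [0,0,0.12,0,0,0,0.5],
    [0,0,0.12,0,0,0,0.5],
    [-0.0003,0.0578,0,0,0,-0.0873,0.5],
    [-0.0003,0.0578,0,0,0,-0.0873,0.5],
    [-0.0003,0.0578,0,0,0,-0.0873,0.5],
    [-0.0003,0.0578,0,0,0,-0.0873,0.5],
    [-0.0003,0.0578,0,0,0,-0.0873,0.5],
    [-0.0003,0.0578,0,0,0,-0.0873,0.5],
    [-0.0003,0.0578,0,0,0,-0.0873,0.5],
    [-0.0003,0.0578,0,0,0,-0.0873,0.5],
    [-0.0003,0.0578,0,0,0,-0.0873,0.5],
    [0,0,0,0,0,0,0.5],
    [0,0,0,0,0,0,0.5]
  ]
}}

```text
clock: 5.92
position: [454.0, 203.8, 168.1]
ee_rot: [0.717, -0.697, -0.0, 0.0]
contact_force: [0.6, -0.5, -0.2]
gripper_width: 42.9
grasp_force: 0.0
```

Run:
```python
from h import *
d=snap('side'); P=cloud(d); hsv=cv2.cvtColor(d['image'],cv2.COLOR_RGB2HSV)
m=(abs(P[...,2]-120)<12)&(hsv[...,1]>150)&(abs(P[...,0]-453)<30)&(P[...,1]>0)&(P[...,1]<130)&(hsv[...,0]<8)
p=P[m]; print(len(p),(p.min(0)+p.max(0))/2 if len(p) else 0)
cv2.imwrite('pics/s2.png',cv2.cvtColor(cv2.resize(d['image'][150:345,220:480],(780,585)),cv2.COLOR_RGB2BGR))
```

```text
32 [456.25297856  52.02044223 116.2277237 ]
```

View pics/s2.png

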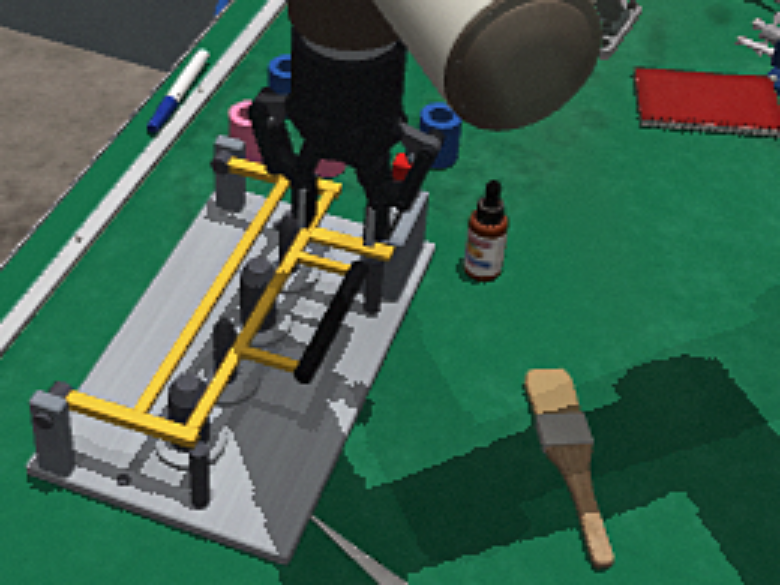

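The latch is drawn: the knob is now at y≈52, crop pixel (402,165). The gripper is over the handle bar, which shows at (335,320) in the crop. I'll lower and grip it.

Request:
{"op": "servo_tool", "data": {
  "plan": [
    [0,0,-0.1,0,0,0,0.5],
    [0,0,-0.1,0,0,0,0.5],
    [0,0,-0.1,0,0,0,0.5],
    [0,0,-0.073,0,0,0,0.5],
    [0,0,0,0,0,0,0.5],
    [0,0,0,0,0,0,0],
    [0,0,0,0,0,0,0],
    [0,0,0,0,0,0,0],
    [0,0,0,0,0,0,0],
    [0,0,0,0,0,0,0]
  ]
}}

```text
clock: 7.22
position: [455.8, 204.8, 57.8]
ee_rot: [0.717, -0.697, 0.001, -0.002]
contact_force: [4.2, -3.2, 0.8]
gripper_width: 13.2
grasp_force: 58.5
```

Request:
{"op": "servo_tool", "data": {
  "plan": [
    [0.0026,0,0.0516,0,0,0,0],
    [0.0077,0,0.0511,0,0,0,0],
    [0.0128,0,0.05,0,0,0,0],
    [0.0177,0.0005,0.0485,0,0,0,0],
    [0.0224,0.0006,0.0465,0,0,0,0],
    [0.0271,0.0008,0.044,0,0,0,0],
    [0,0,0,0,0,0,0]
  ]
}}

```text
clock: 8.1
position: [482.5, 205.6, 144.8]
ee_rot: [0.717, -0.697, 0.0, -0.002]
contact_force: [4.4, 0.4, -1.5]
gripper_width: 13.4
grasp_force: 59.3
```

Request:
{"op": "servo_tool", "data": {
  "plan": [
    [0.0313,0.001,0.0411,0,0,0,0],
    [0.0352,0.001,0.0378,0,0,0,0],
    [0.0388,0.001,0.0341,0,0,0,0],
    [0.042,0.001,0.0301,0,0,0,0],
    [0.0448,0.001,0.0257,0,0,0,0],
    [0.0471,0.001,0.0211,0,0,0,0],
    [0.049,0.0015,0.0163,0,0,0,0],
    [0.0504,0.0015,0.0113,0,0,0,0],
    [0.0513,0.0015,0.0063,0,0,0,0],
    [0.0516,0.0015,0.0011,0,0,0,0],
    [0.0515,0.0015,-0.0041,0,0,0,0],
    [0.0508,0.0015,-0.0092,0,0,0,0],
    [0,0,0,0,0,0,0],
    [0,0,0,0,0,0,0]
  ]
}}

```text
clock: 9.85
position: [645.0, 209.9, 208.8]
ee_rot: [0.717, -0.697, 0.001, -0.001]
contact_force: [1.1, 1.5, 3.4]
gripper_width: 12.7
grasp_force: 66.0
```

Request:
{"op": "servo_tool", "data": {
  "plan": [
    [0,0,0,0,0,0,0.5],
    [0,0,0,0,0,0,0.5],
    [0,0,0,0,0,0,0.5],
    [0,0,0.12,0,0,0,0.5],
    [0,0,0.1,0,0,0,0.85],
    [-0.0725,-0.133,0,0,0,0,0.85],
    [-0.0725,-0.133,0,0,0,0,0.85],
    [-0.0725,-0.133,0,0,0,0,0.85],
    [-0.0725,-0.133,0,0,0,0,0.85],
    [-0.0725,-0.133,0,0,0,0,0.85],
    [-0.0725,-0.133,0,0,0,0,0.85],
    [-0.0725,-0.133,0,0,0,0,0.85],
    [-0.0725,-0.133,0,0,0,0,0.85],
    [0,0,-0.12,0,0,0,0.85],
    [0,0,0,0,0,0,0.85],
    [0,0,0,0,0,0,0.85]
  ]
}}

```text
clock: 11.85
position: [471.2, -109.7, 238.4]
ee_rot: [0.717, -0.697, 0.001, -0.0]
contact_force: [-0.2, 0.1, 0.3]
gripper_width: 72.5
grasp_force: 0.0
```

```bash
cat > m.py <<'E'
from h import *
def sleeves():
  for n in('top','side'):
    d=snap(n); P=cloud(d); hsv=cv2.cvtColor(d['image'],cv2.COLOR_RGB2HSV); R=(P[...,0]>350)&(P[...,0]<700)&(P[...,1]>-300)&(P[...,1]<390)&(P[...,2]<120)&(P[...,2]>5)
    for c,lo,hi in(('blue',(100,120,40),(125,255,255)),('brass',(12,110,60),(30,255,255))):
        m=cv2.inRange(hsv,lo,hi)*R.astype(np.uint8); k,l,st,ce=cv2.connectedComponentsWithStats(m)
        for i in range(1,k):
            if st[i,4]>25:
                p=P[l==i]; zt=np.nanpercentile(p[:,2],95); top=p[p[:,2]>zt-6]; print(n,c,st[i,4],'zt',zt.round(),'topmid',((top.min(0)+top.max(0))/2).round(1),'ext',np.ptp(top,0).round())
if __name__=='__main__': sleeves()
E
python3 - <<'E'
from m import *
sleeves()
d=snap('top'); P=cloud(d); hsv=cv2.cvtColor(d['image'],cv2.COLOR_RGB2HSV)
cv2.imwrite('pics/t2.png',cv2.cvtColor(cv2.resize(d['image'][140:290,165:465],(800,400),interpolation=cv2.INTER_CUBIC),cv2.COLOR_RGB2BGR))
for n in('top','side'):
    d=snap(n); P=cloud(d)
    m=(P[...,0]>490)&(P[...,0]<570)&(P[...,1]>60)&(P[...,1]<350)&(P[...,2]>74)&(P[...,2]<90)
    k,l,st,ce=cv2.connectedComponentsWithStats(m.astype(np.uint8))
    for i in range(1,k):
        if st[i,4]>5:
            p=P[l==i]; print(n,ce[i].round(1),st[i,4],'ray80',ray(d,*ce[i],80).round(1),'mid',((p.min(0)+p.max(0))/2).round(1),np.ptp(p,0).round())
E
```

```text
top blue 147 zt 52.0 topmid [ 632.4 -122.1   50.1] ext [38. 38.  9.]
top brass 146 zt 51.0 topmid [ 602.2 -248.9   49.2] ext [47. 49.  7.]
top brass 29 zt 116.0 topmid [612.2 350.2 114.9] ext [ 8.  7. 10.]
side blue 225 zt 52.0 topmid [ 632.4 -120.8   50.9] ext [39. 39.  9.]
side blue 256 zt 52.0 topmid [ 471.1 -106.9   50.5] ext [38. 40.  8.]
side brass 290 zt 52.0 topmid [ 599.4 -248.9   50.9] ext [49. 54.  9.]
side brass 302 zt 52.0 topmid [ 472.4 -230.1   50.5] ext [49. 53.  8.]
side brass 56 zt 118.0 topmid [621.3  68.5 116.2] ext [8. 8. 8.]
side brass 85 zt 118.0 topmid [614.4 352.3 115.7] ext [10. 11.  7.]
top [244.4 214.9] 10 ray80 [538.6 172.4  80. ] mid [538.5 171.5  78.7] [ 7. 11.  9.]
top [195.9 220.6] 56 ray80 [525.6 304.2  80. ] mid [526.1 305.4  78.7] [19. 22.  9.]
top [220.3 219.2] 18 ray80 [528.1 238.   80. ] mid [529.  239.8  77.9] [11. 11.  7.]
side [316.2 222.1] 18 ray80 [531. 111.  80.] mid [532.1 108.7  78.6] [10. 12.  8.]
side [306.  239.5] 64 ray80 [528.5 177.6  80. ] mid [530.  176.5  79.6] [24. 24. 10.]
side [294.4 258.2] 25 ray80 [527.3 243.7  80. ] mid [527.7 242.5  78.4] [14. 14.  8.]
side [282.1 278.6] 84 ray80 [525.3 309.1  80. ] mid [526.  306.9  78.7] [22. 22.  9.]
```

View pics/t2.png

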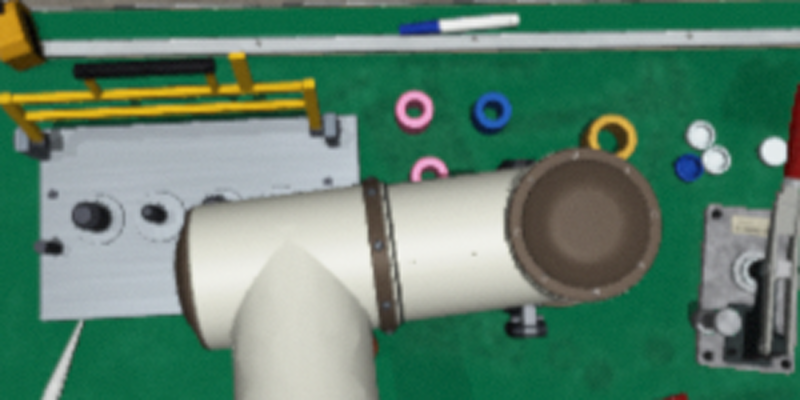

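Guard is open, top crop handle at (145,68), and the gripper is above the near blue sleeve; positions agree with the stand model. Now I'll grasp that sleeve.

Request:
{"op": "servo_tool", "data": {
  "plan": [
    [0,0.003,-0.17,0,0,0,0.85],
    [0,0,-0.17,0,0,0,0.85],
    [0,0,-0.17,0,0,0,0.85],
    [0,0,-0.12,0,0,0,0.85],
    [0,0,-0.097,0,0,0,0.85],
    [0,0,0,0,0,0,0.85],
    [0,0,0,0,0,0,0],
    [0,0,0,0,0,0,0],
    [0,0,0,0,0,0,0],
    [0,0,0,0,0,0,0],
    [0,0,0,0,0,0,0]
  ]
}}

```text
clock: 13.48
position: [472.0, -108.8, 21.2]
ee_rot: [0.717, -0.697, 0.001, -0.001]
contact_force: [-0.3, 0.3, 6.6]
gripper_width: 38.2
grasp_force: 60.5
```

Request:
{"op": "servo_tool", "data": {
  "plan": [
    [0,0,0.14,0,0,0,0],
    [0,0,0.14,0,0,0,0],
    [0,0,0.14,0,0,0,0],
    [0,0,0.146,0,0,0,0],
    [0.0235,0.1455,0,0,0,0,0],
    [0.0235,0.1455,0,0,0,0,0],
    [0.0235,0.1455,0,0,0,0,0],
    [0.0235,0.1455,0,0,0,0,0],
    [0.0235,0.1455,0,0,0,0,0],
    [0.0235,0.1455,0,0,0,0,0],
    [0.0235,0.1455,0,0,0,0,0],
    [0.0235,0.1455,0,0,0,0,0],
    [0,0,-0.13,0,0,0,0],
    [0,0,-0.12,0,0,0,0],
    [0,0,0,0,0,0,0],
    [0,0,0,0,0,0,0]
  ]
}}

```text
clock: 15.48
position: [527.7, 240.7, 115.7]
ee_rot: [0.717, -0.697, 0.0, -0.001]
contact_force: [0.3, 0.0, -0.5]
gripper_width: 38.1
grasp_force: 60.9
```

Run:
```python
from m import *
sleeves()
d=snap('side')
cv2.imwrite('pics/s3.png',cv2.cvtColor(cv2.resize(d['image'][190:320,225:385],(739,600),interpolation=cv2.INTER_CUBIC),cv2.COLOR_RGB2BGR))
```

```text
top blue 146 zt 51.0 topmid [ 632.4 -122.    49. ] ext [38. 37.  7.]
top brass 223 zt 51.0 topmid [ 599.7 -249.2   49.9] ext [52. 49.  9.]
top brass 207 zt 52.0 topmid [ 472.  -229.3   50. ] ext [50. 49.  8.]
side blue 107 zt 119.0 topmid [524.3 252.  116.4] ext [31. 16.  7.]
side brass 247 zt 52.0 topmid [ 468.5 -229.    51.1] ext [41. 54.  9.]
side brass 82 zt 118.0 topmid [613.1 353.2 115.9] ext [10. 10.  8.]
```

View pics/s3.png

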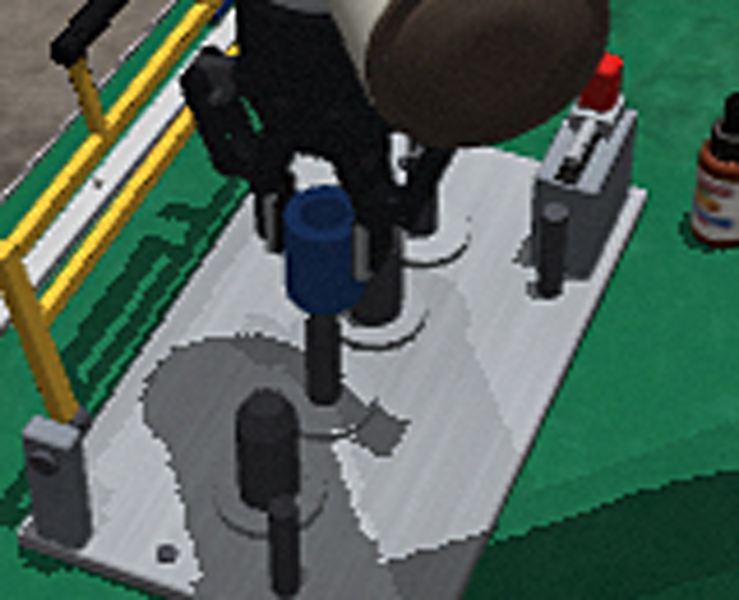

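The blue sleeve (crop 320,245) sits squarely over the second shaft from the left, the thin one at (322,370). Lowering it.

Request:
{"op": "servo_tool", "data": {
  "plan": [
    [0.0025,0,-0.04,0,0,0,0],
    [0,0,-0.04,0,0,0,0],
    [0,0,-0.04,0,0,0,0],
    [0,0,-0.04,0,0,0,0],
    [0,0,-0.04,0,0,0,0],
    [0,0,-0.033,0,0,0,0],
    [0,0,0,0,0,0,0],
    [0,0,0,0,0,0,0]
  ]
}}

```text
clock: 16.62
position: [527.8, 240.5, 44.2]
ee_rot: [0.717, -0.697, 0.0, -0.0]
contact_force: [2.3, -0.2, -1.3]
gripper_width: 38.4
grasp_force: 60.8
```

Request:
{"op": "servo_tool", "data": {
  "plan": [
    [0,0,-0.01,0,0,0,0],
    [0,0,-0.004,0,0,0,0],
    [0,0,0,0,0,0,0.8],
    [0,0,0,0,0,0,0.8],
    [0,0,0,0,0,0,0.8],
    [0,0,0,0,0,0,0.8],
    [0,0,0.16,0,0,0,0.8],
    [0,0,0.17,0,0,0,0.95],
    [0,0,0.17,0,0,0,0.95],
    [0,0,0.17,0,0,0,0.95],
    [-0.0185,-0.1565,0,0,0,0,0.95],
    [-0.0185,-0.1565,0,0,0,0,0.95],
    [-0.0185,-0.1565,0,0,0,0,0.95],
    [-0.0185,-0.1565,0,0,0,0,0.95],
    [-0.0185,-0.1565,0,0,0,0,0.95],
    [-0.0185,-0.1565,0,0,0,0,0.95],
    [-0.0185,-0.1565,0,0,0,0,0.95],
    [-0.0185,-0.1565,0,0,0,0,0.95],
    [-0.0185,-0.1565,0,0,0,0,0.95],
    [-0.0185,-0.1565,0,0,0,0,0.95]
  ]
}}

```text
clock: 19.12
position: [471.5, -230.6, 241.1]
ee_rot: [0.717, -0.697, 0.0, -0.0]
contact_force: [1.4, -0.0, 0.1]
gripper_width: 81.0
grasp_force: 0.0
```

```bash
python3 m.py; python3 -c "
from h import *
print(arm.read_state()['position'])"
```

```text
top blue 81 zt 51.0 topmid [ 639.1 -122.1   48.9] ext [24. 38.  8.]
top blue 148 zt 70.0 topmid [528.4 237.3  68.2] ext [36. 37.  9.]
top brass 71 zt 51.0 topmid [ 613.7 -251.6   48.5] ext [24. 39.  7.]
top brass 29 zt 119.0 topmid [612.8 349.5 116. ] ext [6. 7. 6.]
top brass 31 zt 51.0 topmid [ 452.4 -230.8   48.5] ext [ 6. 30.  6.]
side blue 228 zt 53.0 topmid [ 632.4 -120.6   51. ] ext [39. 42.  8.]
side blue 347 zt 70.0 topmid [527.3 238.9  73.4] ext [38. 43. 18.]
side brass 291 zt 52.0 topmid [ 599.3 -248.3   50.1] ext [51. 52.  8.]
side brass 307 zt 52.0 topmid [ 472.7 -228.9   51.2] ext [50. 49. 10.]
side brass 55 zt 118.0 topmid [620.3  69.6 116.1] ext [ 7. 12.  7.]
side brass 86 zt 119.0 topmid [613.6 353.  116.5] ext [11. 10.  7.]
[ 471.0610441  -232.35304515  240.68860184]
```

Request:
{"op": "servo_tool", "data": {
  "plan": [
    [0.003,0.0107,-0.17,0,0,0,0.95],
    [0,0,-0.17,0,0,0,0.95],
    [0,0,-0.17,0,0,0,0.95],
    [0,0,-0.13,0,0,0,0.95],
    [0,0,-0.096,0,0,0,0.95],
    [0,0,0,0,0,0,0.95],
    [0,0,0,0,0,0,0],
    [0,0,0,0,0,0,0],
    [0,0,0,0,0,0,0],
    [0,0,0,0,0,0,0],
    [0,0,0,0,0,0,0]
  ]
}}

```text
clock: 20.6
position: [474.3, -226.1, 22.3]
ee_rot: [0.717, -0.697, 0.002, -0.001]
contact_force: [-0.4, 0.7, 7.0]
gripper_width: 49.8
grasp_force: 62.5
```

Request:
{"op": "servo_tool", "data": {
  "plan": [
    [0,0,0.14,0,0,0,0],
    [0,0,0.14,0,0,0,0],
    [0,0,0.14,0,0,0,0],
    [0,0,0.146,0,0,0,0],
    [0.0145,0.1487,0,0,0,0,0],
    [0.0145,0.1487,0,0,0,0,0],
    [0.0145,0.1487,0,0,0,0,0],
    [0.0145,0.1487,0,0,0,0,0],
    [0.0145,0.1487,0,0,0,0,0],
    [0.0145,0.1487,0,0,0,0,0],
    [0.0145,0.1487,0,0,0,0,0],
    [0.0145,0.1487,0,0,0,0,0],
    [0.0145,0.1487,0,0,0,0,0],
    [0.0145,0.1487,0,0,0,0,0],
    [0.0145,0.1487,0,0,0,0,0],
    [0.0145,0.1487,0,0,0,0,0],
    [0,0,-0.13,0,0,0,0],
    [0,0,-0.12,0,0,0,0],
    [0,0,0,0,0,0,0],
    [0,0,0,0,0,0,0]
  ]
}}

```text
clock: 23.1
position: [526.1, 309.8, 116.7]
ee_rot: [0.717, -0.697, 0.0, -0.001]
contact_force: [1.0, 0.6, -1.3]
gripper_width: 49.9
grasp_force: 62.7
```

Run:
```python
from m import *
sleeves()
d=snap('side')
cv2.imwrite('pics/s4.png',cv2.cvtColor(cv2.resize(d['image'][190:320,225:385],(739,600),interpolation=cv2.INTER_CUBIC),cv2.COLOR_RGB2BGR))
```

```text
top blue 147 zt 52.0 topmid [ 632.4 -121.9   50.5] ext [38. 37. 10.]
top blue 145 zt 71.0 topmid [528.2 237.4  69.1] ext [36. 37.  8.]
top brass 226 zt 51.0 topmid [ 600.9 -249.3   49.9] ext [50. 50.  9.]
side blue 141 zt 68.0 topmid [513.4 241.5  66.4] ext [12. 21.  9.]
side brass 84 zt 118.0 topmid [614.1 353.5 116. ] ext [12.  9.  7.]
side brass 142 zt 118.0 topmid [520.8 320.5 115.9] ext [38. 20.  7.]
```

View pics/s4.png

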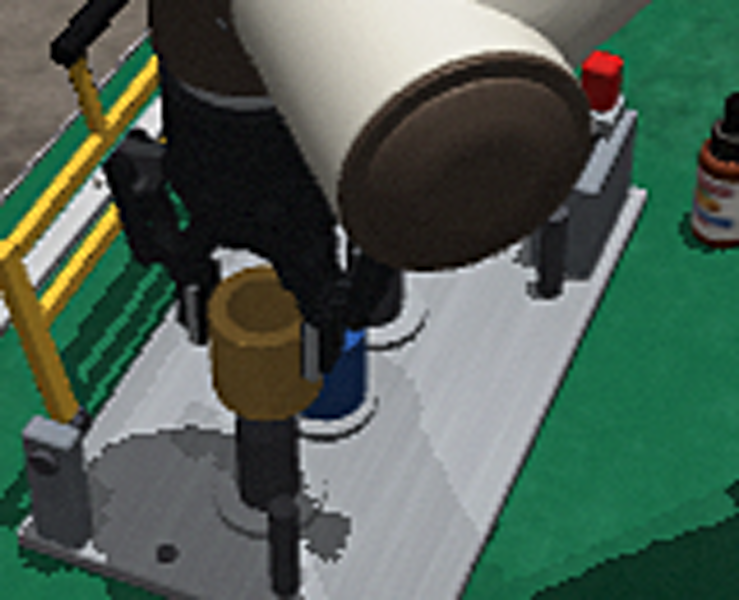

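The brass sleeve (crop 262,340) is over the leftmost thick shaft, and the blue one is seated behind it. Lowering.

Request:
{"op": "servo_tool", "data": {
  "plan": [
    [0.001,-0.003,-0.04,0,0,0,0],
    [0,0,-0.04,0,0,0,0],
    [0,0,-0.04,0,0,0,0],
    [0,0,-0.04,0,0,0,0],
    [0,0,-0.04,0,0,0,0],
    [0,0,-0.033,0,0,0,0],
    [0,0,0,0,0,0,0],
    [0,0,0,0,0,0,0]
  ]
}}

```text
clock: 24.25
position: [526.3, 309.4, 44.2]
ee_rot: [0.717, -0.697, -0.0, -0.001]
contact_force: [4.7, 3.8, -5.4]
gripper_width: 49.7
grasp_force: 62.5
```

Request:
{"op": "servo_tool", "data": {
  "plan": [
    [0,0,-0.01,0,0,0,0],
    [0,0,-0.002,0,0,0,0],
    [0,0,0,0,0,0,0.95],
    [0,0,0,0,0,0,0.95],
    [0,0,0,0,0,0,0.95],
    [0,0,0.19,0,0,0,0.95],
    [0,0,0.19,0,0,0,0.95],
    [0,0,0.19,0,0,0,0.95],
    [0,-0.155,0,0,0,0,0.95],
    [0,-0.155,0,0,0,0,0.95],
    [0,-0.155,0,0,0,0,0.95],
    [0,-0.155,0,0,0,0,0.95],
    [0,-0.155,0,0,0,0,0.95],
    [0,-0.155,0,0,0,0,0.95],
    [0,-0.155,0,0,0,0,0.95],
    [0.049,-0.155,0,0,0,0,0.95],
    [0.049,-0.155,0,0,0,0,0.95],
    [0.049,-0.155,0,0,0,0,0.95],
    [0.049,-0.155,0,0,0,0,0.95],
    [0.049,-0.155,0,0,0,0,0.95]
  ]
}}

```text
clock: 26.75
position: [598.6, -251.0, 212.2]
ee_rot: [0.717, -0.697, -0.001, 0.0]
contact_force: [0.6, 0.1, 0.2]
gripper_width: 80.9
grasp_force: 0.0
```

Request:
{"op": "servo_tool", "data": {
  "plan": [
    [0,0,0,0,0,0,0.95],
    [0,0,0,0,0,0,0.95]
  ]
}}

```text
clock: 27.0
position: [598.2, -249.3, 211.9]
ee_rot: [0.717, -0.698, -0.001, 0.0]
contact_force: [-1.2, -0.1, 0.5]
gripper_width: 81.5
grasp_force: 0.0
```

```bash
python3 m.py
```

```text
top blue 148 zt 69.0 topmid [528.2 237.5  67.3] ext [37. 36.  6.]
top brass 169 zt 52.0 topmid [ 600.6 -248.6   50. ] ext [50. 48.  8.]
top brass 29 zt 119.0 topmid [612.9 349.5 116. ] ext [6. 7. 6.]
top brass 213 zt 70.0 topmid [524.1 302.9  68.5] ext [47. 50.  9.]
side blue 231 zt 52.0 topmid [ 632.1 -119.2   50.2] ext [39. 40.  8.]
side blue 305 zt 71.0 topmid [526.8 239.3  74.4] ext [38. 41. 20.]
side brass 296 zt 52.0 topmid [ 599.2 -248.5   50.5] ext [49. 60.  8.]
side brass 55 zt 116.0 topmid [620.3  68.8 114.1] ext [8. 7. 7.]
side brass 85 zt 118.0 topmid [614.1 353.4 116. ] ext [10. 10.  7.]
side brass 444 zt 71.0 topmid [525.5 304.6  71.8] ext [50. 53. 14.]
```

Both sleeves are seated with their rims at about 70 mm. Now the second brass one.

Request:
{"op": "servo_tool", "data": {
  "plan": [
    [0.0045,0.0025,-0.17,0,0,0,0.95],
    [0,0,-0.17,0,0,0,0.95],
    [0,0,-0.17,0,0,0,0.95],
    [0,0,-0.13,0,0,0,0.95],
    [0,0,0,0,0,0,0.95],
    [0,0,0,0,0,0,0.95],
    [0,0,0,0,0,0,0],
    [0,0,0,0,0,0,0],
    [0,0,0,0,0,0,0],
    [0,0,0,0,0,0,0],
    [0,0,0,0,0,0,0]
  ]
}}

```text
clock: 28.48
position: [601.9, -249.0, 22.9]
ee_rot: [0.717, -0.697, 0.002, -0.001]
contact_force: [-0.4, 1.7, 6.7]
gripper_width: 49.4
grasp_force: 64.0
```

Request:
{"op": "servo_tool", "data": {
  "plan": [
    [0,0,0.14,0,0,0,0],
    [0,0,0.14,0,0,0,0],
    [0,0,0.14,0,0,0,0],
    [0,0,0.146,0,0,0,0],
    [-0.06,0.1407,0,0,0,0,0],
    [-0.06,0.1407,0,0,0,0,0],
    [-0.06,0.1407,0,0,0,0,0],
    [-0.06,0.1407,0,0,0,0,0],
    [0,0.1407,0,0,0,0,0],
    [0,0.1407,0,0,0,0,0],
    [0,0.1407,0,0,0,0,0],
    [0,0.1407,0,0,0,0,0],
    [0,0.1407,0,0,0,0,0],
    [0,0.1407,0,0,0,0,0],
    [0,0,-0.13,0,0,0,0],
    [0,0,-0.12,0,0,0,0],
    [0,0,0,0,0,0,0],
    [0,0,0,0,0,0,0]
  ]
}}

```text
clock: 30.72
position: [529.3, 173.5, 116.6]
ee_rot: [0.717, -0.697, 0.0, -0.001]
contact_force: [0.4, 0.2, -1.3]
gripper_width: 49.9
grasp_force: 63.0
```

```bash
python3 m.py
```

```text
top blue 147 zt 51.0 topmid [ 632.2 -122.    49.3] ext [38. 38.  8.]
top brass 29 zt 117.0 topmid [611.7 348.7 114.4] ext [8. 6. 5.]
side blue 314 zt 70.0 topmid [527.5 238.9  73.3] ext [39. 39. 17.]
side brass 27 zt 118.0 topmid [621.3  71.7 115.9] ext [6. 2. 6.]
side brass 151 zt 118.0 topmid [526.7 188.  116.2] ext [46. 23.  7.]
side brass 86 zt 119.0 topmid [613.5 353.  116.6] ext [12. 11.  7.]
side brass 455 zt 71.0 topmid [525.3 305.2  68.8] ext [49. 52.  8.]
```

Request:
{"op": "servo_tool", "data": {
  "plan": [
    [0.002,-0.001,-0.04,0,0,0,0],
    [0,0,-0.04,0,0,0,0],
    [0,0,-0.04,0,0,0,0],
    [0,0,-0.04,0,0,0,0],
    [0,0,-0.04,0,0,0,0],
    [0,0,-0.033,0,0,0,0],
    [0,0,0,0,0,0,0],
    [0,0,0,0,0,0,0]
  ]
}}

```text
clock: 31.82
position: [529.7, 173.5, 44.8]
ee_rot: [0.717, -0.697, 0.0, -0.001]
contact_force: [4.6, 1.7, -5.4]
gripper_width: 49.4
grasp_force: 62.9
```

Request:
{"op": "servo_tool", "data": {
  "plan": [
    [0,0,-0.01,0,0,0,0],
    [0,0,-0.003,0,0,0,0],
    [0,0,0,0,0,0,0.95],
    [0,0,0,0,0,0,0.95],
    [0,0,0,0,0,0,0.95],
    [0,0,0.19,0,0,0,0.95],
    [0,0,0.19,0,0,0,0.85],
    [0,0,0.19,0,0,0,0.85],
    [0,-0.1227,0,0,0,0,0.85],
    [0,-0.1227,0,0,0,0,0.85],
    [0,-0.1227,0,0,0,0,0.85],
    [0,-0.1227,0,0,0,0,0.85],
    [0,-0.1227,0,0,0,0,0.85],
    [0.1143,-0.1227,0,0,0,0,0.85],
    [0.1143,-0.1227,0,0,0,0,0.85],
    [0.1143,-0.1227,0,0,0,0,0.85],
    [0,0,0,0,0,0,0.85],
    [0,0,0,0,0,0,0.85],
    [0,0,0,0,0,0,0.85]
  ]
}}

```text
clock: 34.2
position: [631.1, -120.6, 212.8]
ee_rot: [0.717, -0.697, -0.0, 0.0]
contact_force: [0.8, 0.0, -0.1]
gripper_width: 73.0
grasp_force: 0.0
```

```bash
python3 m.py
```

```text
top blue 128 zt 51.0 topmid [ 632.5 -119.1   50.1] ext [38. 31.  9.]
top blue 146 zt 70.0 topmid [528.4 237.6  67.9] ext [36. 37.  8.]
top brass 29 zt 117.0 topmid [612.7 350.3 116.7] ext [6. 8. 5.]
top brass 193 zt 70.0 topmid [528.7 172.7  67.8] ext [50. 50.  8.]
top brass 216 zt 70.0 topmid [524.3 302.3  67.8] ext [47. 49.  7.]
side blue 229 zt 52.0 topmid [ 631.7 -121.8   50.7] ext [38. 39.  9.]
side blue 304 zt 70.0 topmid [527.3 239.   74.1] ext [40. 39. 19.]
side brass 56 zt 118.0 topmid [620.7  70.2 116. ] ext [7. 9. 7.]
side brass 363 zt 70.0 topmid [528.7 173.3  68.5] ext [51. 52.  8.]
side brass 84 zt 118.0 topmid [613.6 353.6 116.1] ext [ 8. 11.  7.]
side brass 438 zt 71.0 topmid [525.3 304.4  71.8] ext [51. 55. 14.]
```

Third sleeve is seated. Now the last blue one.

Request:
{"op": "servo_tool", "data": {
  "plan": [
    [0.0035,-0.0015,-0.17,0,0,0,0.85],
    [0,0,-0.17,0,0,0,0.85],
    [0,0,-0.17,0,0,0,0.85],
    [0,0,-0.133,0,0,0,0.85],
    [0,0,0,0,0,0,0.85],
    [0,0,0,0,0,0,0.85],
    [0,0,0,0,0,0,0],
    [0,0,0,0,0,0,0],
    [0,0,0,0,0,0,0],
    [0,0,0,0,0,0,0],
    [0,0,0,0,0,0,0]
  ]
}}

```text
clock: 35.67
position: [634.2, -121.9, 22.0]
ee_rot: [0.717, -0.697, 0.001, -0.001]
contact_force: [-0.4, 0.4, 6.4]
gripper_width: 38.4
grasp_force: 60.6
```

Request:
{"op": "servo_tool", "data": {
  "plan": [
    [0,0,0.14,0,0,0,0],
    [0,0,0.14,0,0,0,0],
    [0,0,0.14,0,0,0,0],
    [0,0,0.146,0,0,0,0],
    [-0.0857,0,0,0,0,0,0],
    [-0.0857,0.1,0,0,0,0,0],
    [-0.0857,0.133,0,0,0,0,0],
    [-0.0857,0.133,0,0,0,0,0],
    [0,0.133,0,0,0,0,0],
    [0,0.133,0,0,0,0,0],
    [0,0.132,0,0,0,0,0],
    [0,0,-0.13,0,0,0,0],
    [0,0,-0.12,0,0,0,0],
    [0,0,0,0,0,0,0],
    [0,0,0,0,0,0,0]
  ]
}}

```text
clock: 37.55
position: [531.0, 107.5, 115.8]
ee_rot: [0.717, -0.697, 0.001, -0.001]
contact_force: [0.5, -0.0, -0.8]
gripper_width: 38.3
grasp_force: 60.9
```

Run:
```python
from m import *
sleeves()
d=snap('side')
cv2.imwrite('pics/s5.png',cv2.cvtColor(cv2.resize(d['image'][180:310,245:405],(739,600),interpolation=cv2.INTER_CUBIC),cv2.COLOR_RGB2BGR))
```

```text
top brass 30 zt 118.0 topmid [611.8 349.3 115.8] ext [7. 7. 7.]
side blue 101 zt 118.0 topmid [528.  119.7 115.9] ext [33. 20.  7.]
side blue 310 zt 70.0 topmid [526.8 237.8  73.5] ext [38. 39. 18.]
side brass 58 zt 118.0 topmid [620.5  68.6 116.5] ext [8. 9. 6.]
side brass 370 zt 71.0 topmid [527.8 172.9  69.4] ext [52. 56.  9.]
side brass 84 zt 117.0 topmid [614.7 353.7 115.8] ext [12. 13.  8.]
side brass 440 zt 70.0 topmid [524.8 304.2  71.5] ext [50. 52. 14.]
```

View pics/s5.png

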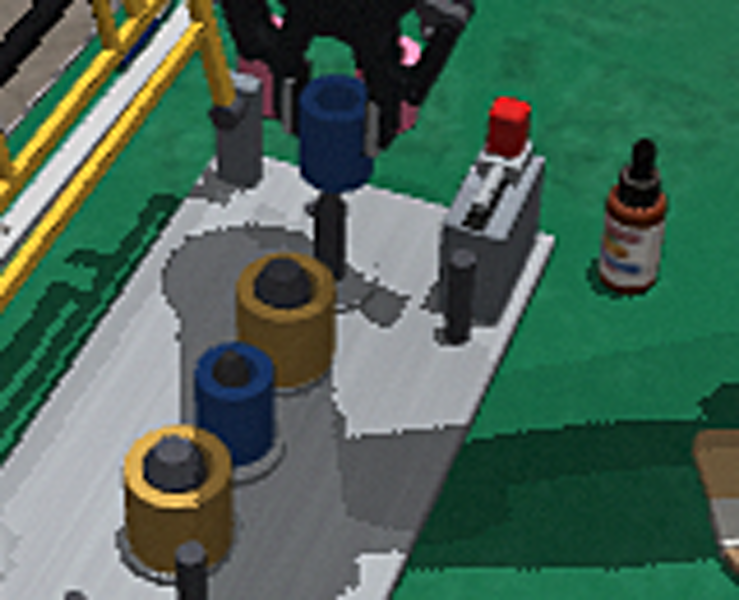

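Three sleeves are seated (crop 178,500; 235,405; 287,320), and the last blue one (335,130) is above the right-hand thin shaft (330,235). Lowering.

Request:
{"op": "servo_tool", "data": {
  "plan": [
    [0.001,-0.001,-0.04,0,0,0,0],
    [0,0,-0.04,0,0,0,0],
    [0,0,-0.04,0,0,0,0],
    [0,0,-0.04,0,0,0,0],
    [0,0,-0.04,0,0,0,0],
    [0,0,-0.033,0,0,0,0],
    [0,0,0,0,0,0,0],
    [0,0,-0.01,0,0,0,0],
    [0,0,-0.002,0,0,0,0],
    [0,0,0,0,0,0,0]
  ]
}}

```text
clock: 38.95
position: [531.7, 107.8, 41.0]
ee_rot: [0.717, -0.697, 0.001, -0.001]
contact_force: [5.4, 3.1, -0.4]
gripper_width: 38.6
grasp_force: 61.3
```

Request:
{"op": "servo_tool", "data": {
  "plan": [
    [0,0,0,0,0,0,0.85],
    [0,0,0,0,0,0,0.85],
    [0,0,0,0,0,0,0.85],
    [0,0,0.166,0,0,0,0.85],
    [0,0,0.166,0,0,0,0.85],
    [0,0,0.166,0,0,0,0.5],
    [0,0,0.166,0,0,0,0.5],
    [0,0,0.166,0,0,0,0.5],
    [0,0,0,0,0,0,0.5],
    [0.0942,0.0852,0,0,0,0,0.5],
    [0.0942,0.0852,0,0,0,0,0.5],
    [0.0942,0.0852,0,0,0,0,0.5],
    [0.0942,0.0852,0,0,0,0,0.5],
    [0,0,0,0,0,0,0.5],
    [0,0,0,0,0,0,0.5]
  ]
}}

```text
clock: 40.83
position: [642.6, 208.8, 288.5]
ee_rot: [0.717, -0.697, -0.001, 0.001]
contact_force: [0.2, -0.5, 0.6]
gripper_width: 42.6
grasp_force: 0.0
```

Run:
```python
from m import *
sleeves()
d=snap('side'); P=cloud(d); m=(P[...,2]>205)&(P[...,2]<250)&(abs(P[...,1]-210)<90)&(P[...,0]>600)&(P[...,0]<700)&(d['image'].max(2)<70)
p=P[m]; print(len(p),p.min(0),p.max(0),np.median(p,0))
```

```text
top blue 128 zt 69.0 topmid [531.4 106.6  67.3] ext [36. 39.  9.]
top blue 149 zt 70.0 topmid [526.9 237.3  67.6] ext [34. 37.  8.]
top brass 31 zt 116.0 topmid [612.1 351.1 115.2] ext [ 7. 11.  9.]
top brass 194 zt 70.0 topmid [528.8 172.7  68.3] ext [50. 51.  9.]
top brass 211 zt 69.0 topmid [525.5 302.1  68.3] ext [50. 49. 10.]
side blue 232 zt 71.0 topmid [530.3 108.2  73.5] ext [36. 42. 17.]
side blue 307 zt 71.0 topmid [526.6 239.6  72.8] ext [38. 41. 15.]
side brass 57 zt 118.0 topmid [620.1  67.8 115.9] ext [10. 10.  7.]
side brass 364 zt 70.0 topmid [528.8 173.3  68.5] ext [50. 52.  8.]
side brass 83 zt 117.0 topmid [612.5 352.8 115.1] ext [11. 12.  9.]
side brass 461 zt 71.0 topmid [525.3 305.   69.1] ext [50. 53.  9.]
310 [633.31244258 127.99427545 207.82180596] [651.19270435 274.907309   237.96424651] [640.51942068 218.54065817 232.5587049 ]
```

All four seated, and the handle is where I left it. Gripping it.

Request:
{"op": "servo_tool", "data": {
  "plan": [
    [0.004,0,-0.1,0,0,0,0.5],
    [0,0,-0.1,0,0,0,0.5],
    [0,0,-0.065,0,0,0,0.5],
    [0,0,0,0,0,0,0.5],
    [0,0,0,0,0,0,0],
    [0,0,0,0,0,0,0],
    [0,0,0,0,0,0,0],
    [0,0,0,0,0,0,0],
    [0,0,0,0,0,0,0]
  ]
}}

```text
clock: 42.1
position: [645.2, 209.3, 212.4]
ee_rot: [0.717, -0.697, 0.001, -0.001]
contact_force: [-1.6, -0.1, 6.4]
gripper_width: 12.7
grasp_force: 58.7
```

Request:
{"op": "servo_tool", "data": {
  "plan": [
    [-0.0508,-0.0015,0.0092,0,0,0,0],
    [-0.0515,-0.0015,0.0041,0,0,0,0],
    [-0.0516,-0.0015,-0.0011,0,0,0,0],
    [-0.0513,-0.0015,-0.0063,0,0,0,0],
    [-0.0504,-0.0015,-0.0113,0,0,0,0],
    [-0.049,-0.0015,-0.0163,0,0,0,0],
    [-0.0471,-0.001,-0.0211,0,0,0,0],
    [-0.0448,-0.001,-0.0257,0,0,0,0],
    [-0.042,-0.001,-0.0301,0,0,0,0],
    [-0.0388,-0.001,-0.0341,0,0,0,0],
    [-0.0352,-0.001,-0.0378,0,0,0,0],
    [-0.0313,-0.001,-0.0411,0,0,0,0],
    [-0.0271,-0.0008,-0.044,0,0,0,0],
    [-0.0224,-0.0006,-0.0465,0,0,0,0],
    [-0.0177,-0.0005,-0.0485,0,0,0,0],
    [0,0,0,0,0,0,0]
  ]
}}

```text
clock: 44.1
position: [462.6, 204.8, 104.7]
ee_rot: [0.717, -0.697, 0.001, -0.002]
contact_force: [5.1, -1.6, -3.6]
gripper_width: 12.7
grasp_force: 65.7
```

Request:
{"op": "servo_tool", "data": {
  "plan": [
    [-0.0128,0,-0.05,0,0,0,0],
    [-0.0077,0,-0.0511,0,0,0,0],
    [-0.0026,0,-0.045,0,0,0,0],
    [0,0,0,0,0,0,0],
    [0,0,0,0,0,0,0]
  ]
}}

```text
clock: 44.72
position: [455.9, 204.6, 61.2]
ee_rot: [0.717, -0.697, 0.001, -0.001]
contact_force: [5.3, -3.2, -1.3]
gripper_width: 12.6
grasp_force: 69.1
```

```bash
cat > g.py <<'E'
from h import *
for n in('top','side'):
    d=snap(n); P=cloud(d); hsv=cv2.cvtColor(d['image'],cv2.COLOR_RGB2HSV)
    m=cv2.inRange(hsv,(20,130,90),(30,255,255))>0
    for nm,lo,hi in(('near',480,505),('tongue/arms',458,478),('back',540,570),('hinge side',575,600)):
        q=P[m&(P[...,0]>lo)&(P[...,0]<hi)&(P[...,1]>50)&(P[...,1]<370)&(P[...,2]>60)&(P[...,2]<140)]
        if len(q)>3: print(n,nm,len(q),'z med',np.median(q[:,2]).round(1))
E
python3 g.py
```

```text
top near 88 z med 80.2
top tongue/arms 57 z med 80.6
top back 462 z med 79.2
top hinge side 80 z med 79.7
side near 126 z med 82.6
side tongue/arms 25 z med 83.3
side back 436 z med 81.6
side hinge side 84 z med 81.5
```

Request:
{"op": "servo_tool", "data": {
  "plan": [
    [0,0,-0.006,0,0,0,0],
    [0,0,-0.006,0,0,0,0],
    [0,0,0,0,0,0,0]
  ]
}}

```text
clock: 45.2
position: [455.9, 204.6, 58.4]
ee_rot: [0.717, -0.697, 0.001, -0.002]
contact_force: [3.6, -4.4, 3.1]
gripper_width: 12.7
grasp_force: 69.7
```

Request:
{"op": "servo_tool", "data": {
  "plan": [
    [0,0,-0.008,0,0,0,0],
    [0,0,0,0,0,0,0]
  ]
}}

```text
clock: 45.45
position: [455.7, 204.6, 56.7]
ee_rot: [0.717, -0.697, 0.001, -0.001]
contact_force: [3.8, -3.4, 9.8]
gripper_width: 12.2
grasp_force: 71.6
```

```bash
python3 g.py
```

```text
top near 92 z med 77.2
top tongue/arms 55 z med 77.2
top back 458 z med 78.0
top hinge side 77 z med 78.4
side near 130 z med 80.1
side tongue/arms 24 z med 79.3
side back 443 z med 79.9
side hinge side 92 z med 80.7
```

Request:
{"op": "servo_tool", "data": {
  "plan": [
    [0,0,0,0,0,0,0.5],
    [0,0,0,0,0,0,0.5],
    [0,0,0,0,0,0,0.5],
    [0,0,0.13,0,0,0,0.5],
    [0,0,0.12,0,0,0,0.5],
    [0,0,0.12,0,0,0,0.6],
    [0,-0.057,0,0,0,0.0873,0.6],
    [0,-0.057,0,0,0,0.0873,0.6],
    [0,-0.057,0,0,0,0.0873,0.6],
    [0,-0.057,0,0,0,0.0873,0.6],
    [0,-0.057,0,0,0,0.0873,0.6],
    [0,-0.057,0,0,0,0.0873,0.6],
    [0,-0.057,0,0,0,0.0873,0.6],
    [0,-0.057,0,0,0,0.0873,0.6],
    [0,-0.057,0,0,0,0.0873,0.6],
    [0,0,0,0,0,0,0.6],
    [0,0,0,0,0,0,0.6]
  ]
}}

```text
clock: 47.68
position: [454.3, 50.5, 166.2]
ee_rot: [1.0, 0.013, -0.0, -0.0]
contact_force: [0.7, 0.6, 0.3]
gripper_width: 51.2
grasp_force: 0.0
```

```bash
python3 g.py; python3 m.py
```

```text
top near 99 z med 78.0
top tongue/arms 20 z med 78.1
top back 459 z med 77.7
top hinge side 79 z med 79.2
side near 204 z med 79.6
side tongue/arms 87 z med 79.5
side back 485 z med 80.1
side hinge side 93 z med 80.7
top blue 28 zt 70.0 topmid [541.4 109.3  67.7] ext [11. 28.  8.]
top blue 104 zt 70.0 topmid [529.8 237.6  68.5] ext [27. 37.  9.]
top brass 1245 zt 81.0 topmid [533.4 208.7  80.3] ext [150. 300.  11.]
side blue 89 zt 71.0 topmid [535.5 112.3  69.8] ext [28. 32.  9.]
side blue 140 zt 71.0 topmid [532.1 238.   73.1] ext [28. 42. 17.]
side blue 49 zt 47.0 topmid [510.8 247.   45.4] ext [ 4.  7. 10.]
side brass 2099 zt 82.0 topmid [522.9 208.6  82.2] ext [170. 306.  12.]
```

Guard is level and shut. Now grip the knob and push it home.

Request:
{"op": "servo_tool", "data": {
  "plan": [
    [0.002,0,-0.1,0,0,0,0.6],
    [0,0,-0.08,0,0,0,0.6],
    [0,0,-0.05,0,0,0,0.6],
    [0,0,0,0,0,0,0.6],
    [0,0,0,0,0,0,0],
    [0,0,0,0,0,0,0],
    [0,0,0,0,0,0,0],
    [0,0,0,0,0,0,0],
    [0,0,0,0,0,0,0],
    [-0.0008,0.025,0,0,0,0,0],
    [-0.0008,0.025,0,0,0,0,0],
    [-0.0008,0.025,0,0,0,0,0],
    [-0.0008,0.025,0,0,0,0,0],
    [-0.0008,0.025,0,0,0,0,0],
    [0,0.004,0,0,0,0,0],
    [0,0,0,0,0,0,0],
    [0,0,0,0,0,0,0]
  ]
}}

```text
clock: 50.0
position: [454.4, 89.3, 98.4]
ee_rot: [1.0, 0.014, 0.001, -0.0]
contact_force: [-1.7, 0.7, 5.8]
gripper_width: 16.9
grasp_force: 60.0
```

Request:
{"op": "servo_tool", "data": {
  "plan": [
    [0,0.005,0,0,0,0,0],
    [0,0,0,0,0,0,0]
  ]
}}

```text
clock: 50.25
position: [454.3, 89.7, 98.4]
ee_rot: [1.0, 0.014, 0.001, 0.001]
contact_force: [1.4, -5.2, 5.3]
gripper_width: 16.6
grasp_force: 60.0
```

At the stop. Release and withdraw.

Request:
{"op": "servo_tool", "data": {
  "plan": [
    [0,0,0,0,0,0,0.6],
    [0,0,0,0,0,0,0.6],
    [0,0,0,0,0,0,0.6],
    [0,0,0.15,0,0,0,0.6],
    [0,0,0.15,0,0,0,0.6],
    [0,0,0.15,0,0,0,0.6],
    [0,-0.15,0.05,0,0,0,0.6],
    [0,-0.15,0.05,0,0,0,0.6],
    [0,-0.15,0.05,0,0,0,0.6],
    [0,-0.15,0.05,0,0,0,0.6],
    [0,0,0,0,0,0,0.6],
    [0,0,0,0,0,0,0.6]
  ]
}}

```text
clock: 51.75
position: [453.4, -89.4, 291.9]
ee_rot: [1.0, 0.014, -0.0, -0.0]
contact_force: [0.2, -0.0, -0.1]
gripper_width: 51.3
grasp_force: 0.0
```

```bash
python3 g.py
python3 - <<'E'
from m import *
d=snap('side'); P=cloud(d); hsv=cv2.cvtColor(d['image'],cv2.COLOR_RGB2HSV)
m=(abs(P[...,2]-120)<12)&(hsv[...,1]>150)&(abs(P[...,0]-453)<30)&(P[...,1]>0)&(P[...,1]<130)&(hsv[...,0]<8)
p=P[m]; print('knob',(p.min(0)+p.max(0))/2)
cv2.imwrite('pics/s6.png',cv2.cvtColor(cv2.resize(d['image'][180:330,225:425],(800,600),interpolation=cv2.INTER_CUBIC),cv2.COLOR_RGB2BGR))
E
```

```text
top near 88 z med 78.2
top back 455 z med 77.9
top hinge side 81 z med 78.7
side near 211 z med 79.8
side tongue/arms 81 z med 79.3
side back 477 z med 80.1
side hinge side 89 z med 80.5
knob [452.22822845  90.6306687  116.81358491]
```

View pics/s6.png

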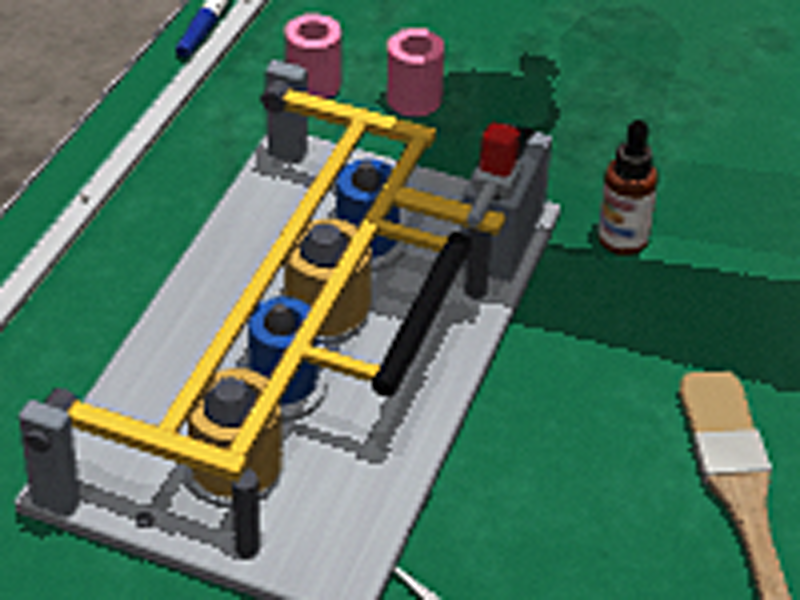

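The picture shows all four sleeves seated (crop 235,430; 285,350; 328,280; 367,205). The guard is level over them and the latch rod is over the tongue, with the knob at (500,150). Handing in.

```bash
python3 -c "
from bench import arm
print(arm.job_done())"
```

```text
the job is handed in; nothing more can be done
None
```

I've handed the job in: all four sleeves are seated on matching shafts, the guard is shut, the latch is home, and I kept clear of the bottle, plug gauge and marker. The hand-in returned no verdict, so this rests on my last camera and force readings, at about 52 s of the 210 s allowed.

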